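# Change the skimmer to the dry hook of a swing-hook rack and fold the drip hook

## Robot

A 7-joint arm with a two-finger parallel gripper is mounted at the origin on a cart in front of the work surface, level with it; the furniture and walls round the work are solid. World frame = base frame: x ahead of the robot, y to its left, z up, the work surface at z = 0. Lengths are in m, angles in rad, forces in N, time in s.
With the tool pointing down it reaches from about 0.4 to 0.85 m from the base axis. Payload 4.5 kg.
Tool frame: the origin (TCP) lies at the very end of the fingers, on their centre line; the grasp point (between the pads) lies r.grip_point_offset behind it (r.grip_point_offset is the distance from the TCP to the grasp point, in m); z points along the fingers, y is the line along which they close (so a half turn about z gives the same grasp; the last joint's range is limited). The gripper opens to 85 mm and grips with 20 to 120 N. Pads are 22 mm wide; open, the fingers measure 114 mm over their backs; the gripper's body (76 mm by 85 mm) begins 54 mm behind the grasp point. The pads swing forward as they close: fully open they stand 13 mm farther back than shut.
Start: joints at [-1.246, 0.689, -0.195, 1.565, 0.157, 0.902, -0.215], TCP at [0.179, 0.599, 0.231] pointing down, gripper open.
Joint ranges: [-3.01, 3.01], [-0.46, 2.08], [-1.47, 1.51], [0.13, 2.56], [-1, 4.14], [0.04, 2.09], [-2.66, 2.66]. Speed limits (rad/s): [2.57, 2.57, 3.14, 3.14, 3.14, 3.14, 3.14].

## Interface

Orientations are given as a rotation vector (axis times angle).
In Python, from plant import r, viewer gives the robot as it stands.
- The arm moves only by the tool drive_tool, never from a script. Its argument "plan" is text: rows parted by semicolons, each of 7 numbers parted by spaces: the finger opening in mm, from 0 to 85.4, then the shift along the tool's x, y, z in units of 30 mm (1.0 is 30 mm), then the turn, a rotation vector about the tool's x, y, z in units of 5 degrees (1.0 is 5 degrees). A call has 1 to 10 rows; each row is the pose to reach, as a shift and turn from the pose commanded when the call began, along the tool's axes at that moment; what a row does not reach only later rows make up. A row lasts 1/8 s, in which the tool goes at most 62.5 mm and 10.7 degrees, less where a joint would pass 70% of its speed; a pose out of reach is approached as far as the arm can. A call with a gripper value outside its range is refused whole. The fingers move at their own pace and stop on an object; "grip_force" is the grip in N (left out, the last holds). Time passes only in rows, so rows that repeat a pose let the fingers close. It gives the time, the measured TCP pose, the force, the opening and the grip force at its end, in the units of the state.
- r.read_state(): the state, without advancing time (a new reading comes with each control period).
- viewer.read_camera(name): name is "scene" or "top"; returns the picture (420x560x3 uint8, red, green, blue); there is no depth.
- viewer.camera_model(name): a dict with "fx", "fy", "cx", "cy" (pixels), "R" (3x3) and "t" (3): a world point X has camera coordinates R X + t. Camera axes: x right, y down, z forward; pixel columns grow to the right and rows downward; lengths in m; the calibration is good to about 2 mm. A picture is of the moment at which its call begins. camera_model takes no time and is no camera call.
- r.finish_job(): hands the job in; it is judged then, once.
The state is a dict: "time": time; "joint_pos": joint angles; "joint_velocities": joint speeds; "tau": joint torques, N m; "tcp_pos": TCP position; "eef_rot": TCP orientation; "wrist_force": force on the tool from outside, world axes, zero at the start; "moment": the same for the moment, N m; "finger_gap": opening from 0.0 (shut) to 1.0 (fully open); "gripper_force": force on a finger pad.
Only numpy, scipy, OpenCV 4.12 (cv2) and the standard library are available. Lean on these libraries where they do the work, as an engineer would, in place of code of your own. Each camera call takes 0.05 s, during which the arm holds its last target. There are 200 camera calls.

## Task

The skimmer has finished dripping: swing out the folded dry hook of the bench rack until it drops home into its lock, hang the skimmer on it, and swing the emptied drip hook back flat along the board until that one locks home as well. Each hook must be lifted against its spring before it turns and must end fully down again. Work gently, so that the free-standing rack is not dragged, twisted, tipped or lifted, and leave the cup and the timer alone.

Things in the scene. Friction and masses are not known exactly. Their poses are not given: they have to be found in the camera images.
- rack: Free-standing rack, 3.5 kg: steel base 195 x 370 x 12 mm, upright wooden board 360 mm long, 184 mm tall, its face 56 mm behind the origin. Origin on the work surface, midway below the line of the two hook pivots, which stand 130 mm to either side; x from the open front into the board, y along it to the left seen from the front. Dry hook left (+y), drip hook right over a low drip pan.
- rack_left_front (a point): Left front corner of the rack's base plate, on its top face (-110, 185, 12 mm in the rack's frame). A sideways push of some 8 N at a hook's end begins to shift the rack.
- rack_right_front (a point): Right front corner of the rack's base plate, on its top face (-110, -185, 12 mm in the rack's frame). Pulling up with some 14 N at the end of an open hook begins to tip the rack.
- dry_hook (a joint): Swing angle (rad): 0 folded (as it starts), bar along the board pointing at the other pivot; grows as it swings out, clockwise from above; 1.57 square out; stops at -0.05 and 2.2. Locks at 0 and at one open slot, in a ring clamped by hand anywhere from 1.22 to 1.92 rad, hidden and not measured. Feel for it: pushed slowly along with only its spring pressing it down, the hook drops in and then resists.
- dry_lift (a joint): How far the dry hook is raised on its pin (m): 0 fully down, about 0.005 when its rib rides on the teeth, at most 0.011. Spring and weight press it down with 6.5 N when down, 9.5 N at the top. Down in a slot it cannot turn (play 0.03 rad either way); raised over 0.0055 it turns easily. It falls into a slot only within about 0.03 rad.
- drip_hook (a joint): Swing angle of the drip hook (rad): 0 folded, bar along the board pointing at the other pivot; grows as it swings out, anticlockwise from above; starts locked near 1.57. Its locks are at 0 and 1.57; it stops at -0.05 and 2.2.
- drip_lift (a joint): How far the drip hook is raised on its pin (m); works like dry_lift, with the same spring and slots.
- dry_hook_pivot (a point): On the dry hook's vertical pivot axis at the height of its bar's axis, 200 mm up when the hook is down; x outward along the bar, z up. The hub is 60 mm across; a nut on the pin stands 41 mm above this point.
- dry_hook_knob (a point): Centre of the ball, 15 mm across, by which the dry hook is taken. The bar is a 10 mm round rod; 100 mm from the pivot it turns up as a 10 mm post with the ball's centre 34 mm above the bar's axis.
- drip_hook_pivot (a point): The same point of the drip hook: on its pivot axis at bar height, x outward along the bar.
- drip_hook_knob (a point): Centre of the 15 mm ball at the end of the drip hook, shaped like the dry hook.
- skimmer: Flat steel skimmer, 0.1 to 0.19 kg. Its top is an inverted U of 4 mm strip, 20 mm wide in x, 15 mm clear and 23 mm over all in y. Short leg (-y side) ends 16 mm below the origin; the long leg (+y side) is the handle, down to a disc of 80 mm in the x-z plane, centre 118 mm below. Origin inside the U, 9 mm under its top; z up. At the start it hangs on the open drip hook, axes as the rack's.
- skimmer_grip (a point): Middle of the skimmer's bent top (its origin), the place to pinch it across the two legs, 23 mm wide; the inside of the bend lies 5 mm above this point, so that the point lies on the bar's axis when the skimmer hangs.
- cup_centre (a point): Small round celadon cup, 71 mm wide, 41 mm tall; point on its axis 22 mm up. A bystander.
- timer_centre (a point): Round white kitchen timer with a dial, 67 mm wide, 50 mm tall; point on its axis 22 mm up. A bystander.

How it is judged:
By the outcome, as a careful person would: the job done as asked, in the order asked, and still so for the second after the job is handed in, with the robot touching nothing.
It also fails if it takes over 72 s, if anything falls off the work surface, if the arm or the gripper's body presses on something with over 40 N, if the wrist force passes 120 N, or if a joint passes its speed limit or range.

## Working session

There is one attempt and no reset: what is moved stays moved. The work goes in short steps, Python scripts to look and compute and a tool call to move; the robot and the scene stay as the last step left them, time stands still between calls to the robot, and variables do not carry over. Pictures are saved under pics/ and viewed, at most 10 in all, crops included, and the job is handed in when it is done.

Besides the shell and the picture viewer there is one more tool, called after ">>>" as a command line: name --argument value ..., lists and objects as JSON in quotes. drive_tool: Moves the arm, as the interface text tells. Its arguments: {"type":"object","properties":{"plan":{"type":"string"},"grip_force":{"type":"number"}},"required":["plan"]}

```bash
ls; mkdir -p pics
python3 - <<'E'
from plant import r, viewer
import cv2
for n in("scene","top"):
    cv2.imwrite(f"pics/{n}0.png",cv2.cvtColor(viewer.read_camera(n),cv2.COLOR_RGB2BGR))
    m=viewer.camera_model(n);print(n,m)
s=r.read_state();print(s,r.grip_point_offset)
E
```

```text
pics
scene {'fx': 388.4516460334383, 'fy': 388.4516460334383, 'cx': 276.2781266323185, 'cy': 203.509281820802, 'R': array([[ 0.52894089, -0.84865459, -0.00263275],
       [-0.45047656, -0.27813666, -0.84835774],
       [ 0.71923043,  0.44991709, -0.52941686]]), 't': array([-0.43972242,  0.31071705,  0.80326259])}
top {'fx': 478.5190113184312, 'fy': 478.5190113184312, 'cx': 278.23492137162066, 'cy': 202.1602411174345, 'R': array([[-0.00364715, -0.99997782, -0.00557332],
       [-0.98204514,  0.00463283, -0.18858921],
       [ 0.18861084,  0.00478544, -0.98204025]]), 't': array([-0.17595473,  0.53824999,  1.09413724])}
{'time': 0.1, 'joint_pos': array([-1.24621917,  0.68991763, -0.19450385,  1.56622283,  0.15727212,
        0.90251703, -0.21510915]), 'joint_velocities': array([ 0.00134878, -0.00072832, -0.00067174, -0.00050652, -0.00010778,
        0.00025655,  0.00077072]), 'tau': array([-3.40680905e-03, -5.40602589e+01, -1.27150275e+00, -1.58986956e+01,
        9.37947014e-03,  4.38558287e-03, -1.39357923e-05]), 'tcp_pos': array([0.17906409, 0.59819247, 0.23055749]), 'eef_rot': array([-4.55070155e-01, -3.10832357e+00,  2.62764159e-03]), 'wrist_force': array([-0.11486822, -1.29350558, -0.23274555]), 'moment': array([-0.00440831, -0.05584174,  0.01642702]), 'gripper_force': 0.0, 'finger_gap': 1.000887608010745} 0.0187
```

View pics/scene0.png

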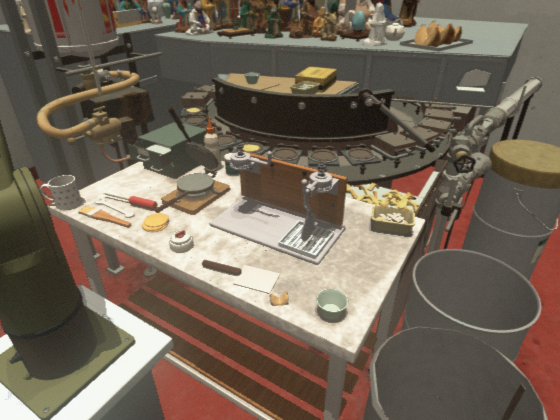

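View pics/top0.png

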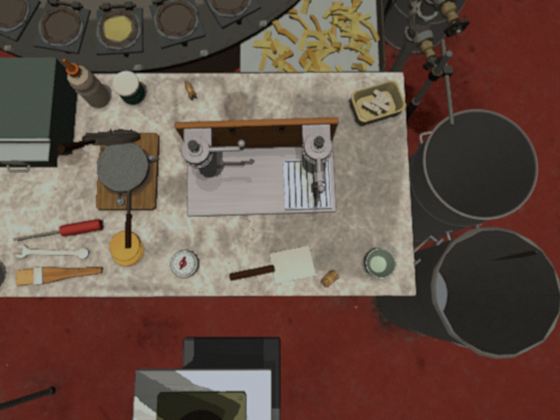

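The rack stands in front: base plate in top at about (187-335, 150-215), dry hub (196,148) with knob (241,145), drip hub (318,146) with its hook pointing toward the robot. Timer is at (184,263) and cup at (379,263), both well in front. I'll zoom in on the rack.

Run:
```python
import cv2,numpy as np
t=cv2.imread("pics/top0.png")[110:225,170:350]; s=cv2.imread("pics/scene0.png")[135:265,200:360]
a=cv2.resize(t,None,fx=4.4,fy=4.4,interpolation=cv2.INTER_CUBIC)
b=cv2.resize(s,None,fx=4.5,fy=4.5,interpolation=cv2.INTER_CUBIC)
cv2.imwrite("pics/c1.png",a);cv2.imwrite("pics/c2.png",b);print(a.shape,b.shape)
```

```text
(506, 792, 3) (585, 720, 3)
```

View pics/c1.png

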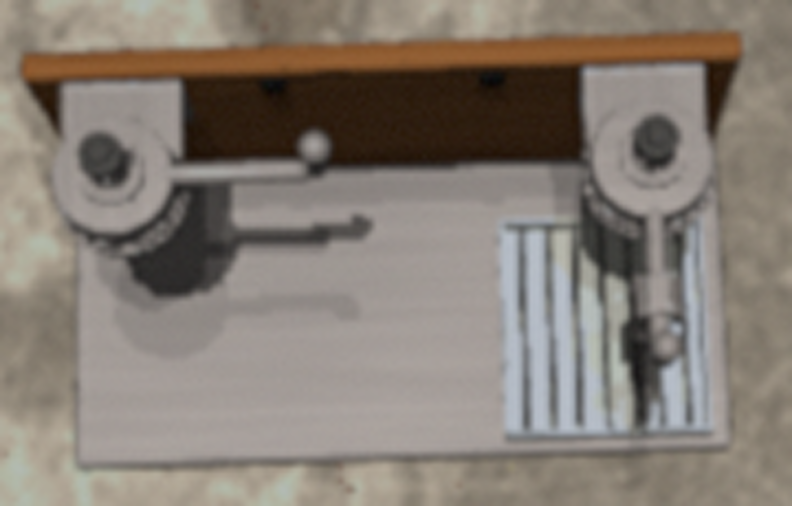

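View pics/c2.png

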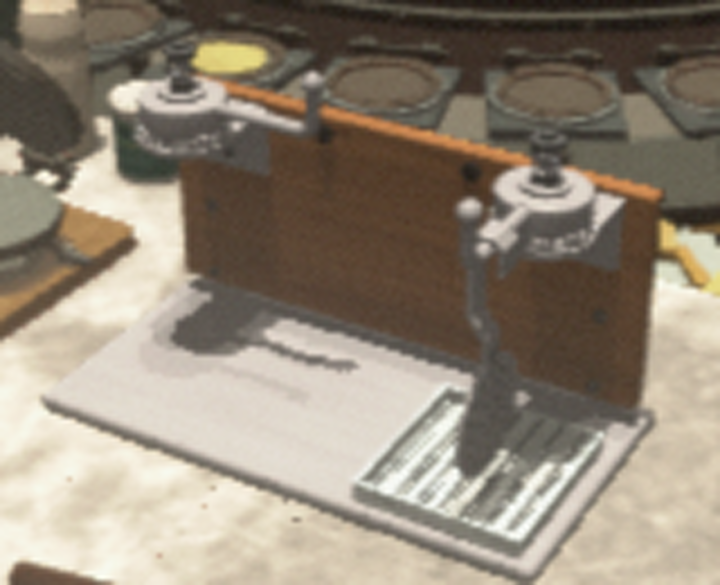

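Crops show the balls clearly: top dry (315,148), drip (666,338); scene dry (312,80), drip (468,210) in crop pixels. Also visible: plate corners, nuts, and the skimmer about 75 mm out from the drip pivot, close to the ball's post. Next I'll triangulate these.

```bash
cat > h.py <<'E'
import numpy as np
from plant import r, viewer
from scipy.spatial.transform import Rotation as Ro
def ray(n,u,v):
    m=viewer.camera_model(n);R=m["R"];c=-R.T@m["t"]
    return c,R.T@np.array([(u-m["cx"])/m["fx"],(v-m["cy"])/m["fy"],1])
def plane(n,uv,z):
    c,d=ray(n,*uv);return c+d*(z-c[2])/d[2]
def tri(a,b):
    (c,d),(e,f)=ray("top",*a),ray("scene",*b)
    k=np.linalg.lstsq(np.c_[d,-f],e-c,rcond=None)[0]
    p,q=c+d*k[0],e+f*k[1];return (p+q)/2,np.linalg.norm(p-q)
def proj(n,X):
    m=viewer.camera_model(n);x=m["R"]@X+m["t"];return np.array([m["fx"]*x[0]/x[2]+m["cx"],m["fy"]*x[1]/x[2]+m["cy"]])
def W(rt,p): # rack frame -> world, rt=(x,y,yaw)
    c,s=np.cos(rt[2]),np.sin(rt[2]);return np.array([rt[0]+c*p[0]-s*p[1],rt[1]+s*p[0]+c*p[1],p[2]])
E
python3 - <<'E'
from h import *
np.set_printoptions(precision=4,suppress=True)
T=lambda u,v:((u+.5)/4.4-.5+170,(v+.5)/4.4-.5+110)
S=lambda u,v:((u+.5)/4.5-.5+200,(v+.5)/4.5-.5+135)
for n,a,b in[("dryball",T(315,148),S(312,80)),("dripball",T(666,338),S(468,210)),("LF",T(80,463),S(45,400)),("RF",T(727,443),S(527,568)),("nutL",T(100,150),S(180,46)),("nutR",T(657,136),S(548,136))]:print(n,*tri(a,b))
for n,t,z in[("dryball",T(315,148),.234),("dripball",T(666,338),.234),("LF",T(80,463),.012),("RF",T(727,443),.012),("nutL",T(100,150),.241),("nutR",T(657,136),.241)]:print(n,plane("top",t,z))
for n,t,z in[("dryball",S(312,80),.234),("dripball",S(468,210),.234),("LF",S(45,400),.012),("RF",S(527,568),.012)]:print("sc",n,plane("scene",t,z))
print(Ro.from_rotvec(r.read_state()["eef_rot"]).as_matrix())
E
```

```text
dryball [ 0.6255 -0.1042  0.2359] 0.0012482347951633054
dripball [ 0.534  -0.2649  0.2334] 0.0010051172601008903
LF [0.516  0.0457 0.0048] 0.001919395314689285
RF [ 0.5239 -0.3177  0.0129] 0.0006724260382478083
nutL [ 0.6248 -0.0039  0.2362] 0.0005947909197250298
nutR [ 0.6304 -0.2636  0.2366] 0.0017016643290338552
dryball [ 0.6258 -0.1036  0.234 ]
dripball [ 0.5342 -0.2653  0.234 ]
LF [0.5142 0.045  0.012 ]
RF [ 0.5239 -0.3175  0.012 ]
nutL [ 0.6231 -0.0046  0.241 ]
nutR [ 0.6284 -0.2625  0.241 ]
sc dryball [ 0.6295 -0.1023  0.234 ]
sc dripball [ 0.5326 -0.2651  0.234 ]
sc LF [0.5091 0.0377 0.012 ]
sc RF [ 0.5252 -0.3174  0.012 ]
[[-0.958   0.2867 -0.0004]
 [ 0.2867  0.958  -0.0016]
 [-0.0001 -0.0017 -1.    ]]
```

```bash
cat >> h.py <<'E'
RT=(.6285,-.1335,.023)
def go(x,y,z,yawdeg,wrap=0):
    """print tool-frame shift (30mm) and z-turn (5deg, + = clockwise) to TCP xyz with tool y at yawdeg"""
    s=r.read_state();R=Ro.from_rotvec(s["eef_rot"]).as_matrix();d=R.T@(np.array([x,y,z])-s["tcp_pos"])/.03
    g=np.array([np.cos(np.radians(yawdeg)),np.sin(np.radians(yawdeg)),0])
    Rt=np.c_[np.cross(g,[0,0,-1]),g,[0,0,-1]]
    rv=Ro.from_matrix(R.T@Rt).as_rotvec(degrees=True)/5
    print("t%.2f"%s["time"],"shift",np.round(d,2),"turn",np.round(rv,2),"rows",np.linalg.norm(d)*30/62.5,np.linalg.norm(rv)*5/10.7)
def st():
    s=r.read_state();R=Ro.from_rotvec(s["eef_rot"]).as_matrix()
    print("t%.2f"%s["time"],"tcp",np.round(s["tcp_pos"]*1e3,1),"yaw",round(np.degrees(np.arctan2(R[1,1],R[0,1])),1),"zax",np.round(R[:,2],3),"F",np.round(s["wrist_force"],2),"M",np.round(s["moment"],2),"gap",round(s["finger_gap"]*85.4,1),"gf",round(s["gripper_force"],1),"j",np.round(s["joint_pos"],2))
E
python3 - <<'E'
from h import *
print(W(RT,[0,.03,.234]),W(RT,[-.1,-.13,.234]))
go(.626,-.104,.31,1.3)
E
```

```text
[ 0.62781006 -0.10350793  0.234     ] [ 0.53151619 -0.26576541  0.234     ]
t0.10 shift [-20.98 -18.16  -2.62] turn [-2.000e-02  1.000e-02  1.441e+01] rows 13.37830687257458 6.732875662458371
```

>>> drive_tool --plan "45 0 0 -2.6 0 0 0; 45 -3 -2.6 -2.6 0 0 3; 45 -6 -5.2 -2.6 0 0 6; 45 -8 -7 -2.6 0 0 9; 45 -10 -8.7 -2.6 0 0 12; 45 -12 -10.4 -2.6 0 0 14.4; 45 -14 -12.1 -2.6 0 0 14.4; 45 -16 -13.8 -2.6 0 0 14.4; 45 -18 -15.6 -2.6 0 0 14.4; 45 -20 -17.3 -2.6 0 0 14.4" --grip_force 40

```text
time: 1.35
tcp_pos: [0.4814, 0.1231, 0.3086]
eef_rot: [-2.194, -2.248, 0.0]
wrist_force: [0.6, 0.5, 0.7]
finger_gap: 0.528
gripper_force: 0.0
```

Run:
```python
from h import *
st();go(.627,-.1037,.31,1.3)
```

```text
t1.35 tcp [481.4 123.1 308.6] yaw 1.4 zax [-0.  0. -1.] F [0.61 0.46 0.73] M [ 0.06 -0.07  0.  ] gap 45.1 gf 0.0 j [-0.45  0.42  0.16  1.85 -0.09  0.88 -0.22]
t1.35 shift [-7.67  4.67 -0.05] turn [-0.   -0.    0.01] rows 4.312264288279934 0.006978672357411436
```

>>> drive_tool --plan "45 -2 1.2 0 0 0 0; 45 -4 2.4 0 0 0 0; 45 -6 3.6 0 0 0 0; 45 -7 4.2 0 0 0 0; 45 -7 4.2 0 0 0 0; 45 -7 4.2 0 0 0 0"

```text
time: 2.1
tcp_pos: [0.6111, -0.0816, 0.308]
eef_rot: [-2.194, -2.246, 0.0]
wrist_force: [-0.9, 1.5, -0.3]
finger_gap: 0.525
gripper_force: 0.0
```

Run:
```python
from h import *
import cv2
st();go(.627,-.1037,.31,1.3)
for n in("scene","top"): cv2.imwrite(f"pics/{n}1.png",cv2.cvtColor(viewer.read_camera(n),cv2.COLOR_RGB2BGR))
a=cv2.resize(cv2.imread("pics/scene1.png")[100:230,190:350],None,fx=4.5,fy=4.5,interpolation=cv2.INTER_CUBIC)
cv2.imwrite("pics/c3.png",a)
```

```text
t2.10 tcp [611.1 -81.6 308. ] yaw 1.4 zax [-0.002  0.001 -1.   ] F [-0.94  1.51 -0.31] M [ 0.02 -0.03 -0.02] gap 44.8 gf 0.0 j [-0.03  0.6   0.17  1.5  -0.11  1.05  0.18]
t2.10 shift [-0.75  0.51 -0.07] turn [-0.02 -0.01  0.01] rows 0.4375668180290087 0.011860844176692694
```

>>> drive_tool --plan "45 -0.7 0.5 0 0 0 0; 45 -0.7 0.5 0 0 0 0; 45 -0.7 0.5 1 0 0 0; 45 -0.7 0.5 2 0 0 0; 45 -0.7 0.5 2.6 0 0 0; 45 -0.7 0.5 3.1 0 0 0; 45 -0.7 0.5 3.1 0 0 0; 25 -0.7 0.5 3.1 0 0 0; 25 -0.7 0.5 3.1 0 0 0" --grip_force 30

```text
time: 3.32
tcp_pos: [0.6277, -0.103, 0.2166]
eef_rot: [2.194, 2.246, 0.002]
wrist_force: [-0.0, 0.0, 0.6]
finger_gap: 0.292
gripper_force: 0.0
```

Run:
```python
from h import *
import cv2
st();go(.627,-.1037,.2145,1.3)
I={n:viewer.read_camera(n) for n in("scene","top")}
for n in I: cv2.imwrite(f"pics/{n}2.png",cv2.cvtColor(I[n],cv2.COLOR_RGB2BGR))
a=cv2.resize(cv2.imread("pics/scene2.png")[120:210,215:315],None,fx=5,fy=5,interpolation=cv2.INTER_CUBIC)
b=cv2.resize(cv2.imread("pics/top2.png")[110:200,180:239+40],None,fx=3,fy=5,interpolation=cv2.INTER_CUBIC)
cv2.imwrite("pics/c3.png",np.hstack([a,b]))
```

```text
t3.33 tcp [ 627.7 -103.   216.6] yaw 1.3 zax [ 0.002 -0.    -1.   ] F [-0.01  0.03  0.59] M [0.03 0.02 0.06] gap 25.0 gf 0.0 j [ 0.01  0.72  0.15  1.56 -0.13  0.87  0.23]
t3.33 shift [-0.02 -0.02  0.07] turn [0.02 0.   0.01] rows 0.037610857871049896 0.01041571624434615
```

View pics/c3.png

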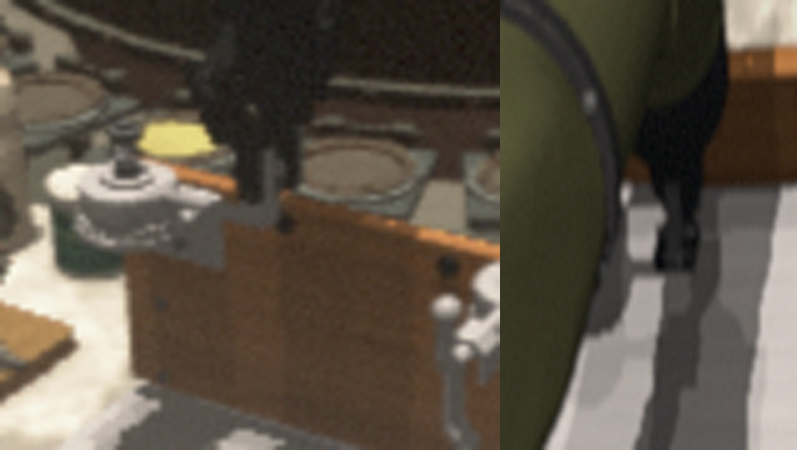

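The ball is hidden between the two fingers at about (250,180) and (290,155); the post shows just between them. Next I'll close gently.

>>> drive_tool --plan "19 0 0 0.06 0 0 0; 17 0 0 0.06 0 0 0; 17 0 0 0.06 0 0 0" --grip_force 30

```text
time: 3.8
tcp_pos: [0.6271, -0.103, 0.2139]
eef_rot: [-2.195, -2.247, -0.0]
wrist_force: [0.2, -0.5, 0.3]
finger_gap: 0.198
gripper_force: 0.0
```

Run:
```python
from h import *
st()
```

```text
t3.80 tcp [ 627.1 -103.   213.9] yaw 1.3 zax [-0.  0. -1.] F [ 0.19 -0.55  0.31] M [0.01 0.05 0.05] gap 16.9 gf 0.0 j [ 0.01  0.73  0.15  1.56 -0.13  0.86  0.23]
```

>>> drive_tool --plan "8 0 0 0 0 0 0; 8 0 0 0 0 0 0; 8 0 0 0 0 0 0" --grip_force 45

```text
time: 4.18
tcp_pos: [0.6271, -0.103, 0.2139]
eef_rot: [2.195, 2.247, 0.0]
wrist_force: [-0.1, -0.2, 0.7]
finger_gap: 0.14
gripper_force: 43.8
```

Run:
```python
from h import *
st()
```

```text
t4.17 tcp [ 627.1 -103.   213.9] yaw 1.3 zax [ 0. -0. -1.] F [-0.12 -0.2   0.74] M [-0.04  0.01 -0.02] gap 11.9 gf 43.8 j [ 0.01  0.73  0.15  1.56 -0.13  0.86  0.23]
```

>>> drive_tool --plan "8 0 0 -0.1 0 0 0; 8 0 0 -0.2 0 0 0; 8 0 0 -0.2 0 0 0"

```text
time: 4.55
tcp_pos: [0.6265, -0.1025, 0.2192]
eef_rot: [-2.194, -2.246, 0.001]
wrist_force: [0.7, 0.3, -7.3]
finger_gap: 0.139
gripper_force: 43.8
```

Run:
```python
from h import *
st()
```

```text
t4.55 tcp [ 626.5 -102.5  219.2] yaw 1.4 zax [-0.002  0.001 -1.   ] F [ 0.72  0.33 -7.28] M [ 0.18 -0.12 -0.03] gap 11.9 gf 43.8 j [ 0.01  0.72  0.15  1.56 -0.13  0.88  0.23]
```

>>> drive_tool --plan "8 0 0 -0.1 0 0 0; 8 0 0 -0.1 0 0 0; 8 0.003 -0.145 -0.1 0 0 0.5; 8 0.013 -0.291 -0.1 0 0 1; 8 0.051 -0.579 -0.1 0 0 2; 8 0.114 -0.863 -0.1 0 0 3; 8 0.114 -0.863 -0.1 0 0 3"

```text
time: 5.42
tcp_pos: [0.6008, -0.0995, 0.2231]
eef_rot: [-2.469, -1.941, -0.0]
wrist_force: [0.7, 2.3, -8.9]
finger_gap: 0.14
gripper_force: 43.8
```

Run:
```python
from h import *
st()
```

```text
t5.42 tcp [600.8 -99.5 223.1] yaw -13.6 zax [-0.     0.001 -1.   ] F [ 0.74  2.3  -8.87] M [ 0.56 -0.13  0.  ] gap 11.9 gf 43.8 j [-0.04  0.69  0.22  1.64 -0.19  0.84  0.03]
```

>>> drive_tool --plan "8 0.023 -0.291 0.03 0 0 1; 8 0.061 -0.579 0.03 0 0 2; 8 0.124 -0.863 0.03 0 0 3; 8 0.211 -1.14 0.03 0 0 4; 8 0.322 -1.409 0.03 0 0 5; 8 0.457 -1.667 0.03 0 0 6; 8 0.457 -1.667 0.03 0 0 6"

```text
time: 6.3
tcp_pos: [0.5564, -0.0746, 0.2224]
eef_rot: [2.886, 1.24, 0.002]
wrist_force: [0.9, 2.0, -7.5]
finger_gap: 0.142
gripper_force: 43.8
```

Run:
```python
from h import *
st()
```

```text
t6.30 tcp [556.4 -74.6 222.4] yaw -43.5 zax [ 0.001 -0.    -1.   ] F [ 0.86  2.02 -7.53] M [ 0.43 -0.38 -0.02] gap 12.2 gf 43.8 j [-0.17  0.64  0.38  1.79 -0.33  0.77 -0.38]
```

>>> drive_tool --plan "8 0.018 -0.291 0 0 0 1; 8 0.056 -0.579 0 0 0 2; 8 0.119 -0.863 0 0 0 3; 8 0.206 -1.14 0 0 0 4; 8 0.206 -1.14 0 0 0 4; 8 0.206 -1.14 0.06 0 0 4; 8 0.206 -1.14 0.12 0 0 4; 8 0.206 -1.14 0.14 0 0 4; 8 0.206 -1.14 0.14 0 0 4"

```text
time: 7.42
tcp_pos: [0.536, -0.0476, 0.2187]
eef_rot: [3.058, 0.715, 0.003]
wrist_force: [0.9, 0.4, 3.9]
finger_gap: 0.141
gripper_force: 44.6
```

Run:
```python
from h import *
st()
```

```text
t7.42 tcp [536.  -47.6 218.7] yaw -63.7 zax [ 0.002 -0.    -1.   ] F [0.9  0.43 3.95] M [ 0.12 -0.09  0.01] gap 12.0 gf 44.6 j [-0.29  0.64  0.49  1.87 -0.43  0.74 -0.67]
```

>>> drive_tool --plan "15 0 0 0 0 0 0; 15 0 0 0 0 0 0; 15 0 -0.07 0 0 0 0.125; 15 0.001 -0.1 0 0 0 0.25; 15 0.002 -0.14 0 0 0 0.375; 15 0.003 -0.17 0 0 0 0.5; 15 0.003 -0.17 0 0 0 0.5" --grip_force 20

```text
time: 8.3
tcp_pos: [0.5329, -0.0422, 0.2177]
eef_rot: [-3.074, -0.649, 0.001]
wrist_force: [0.8, -0.9, 0.2]
finger_gap: 0.179
gripper_force: 0.6
```

Run:
```python
from h import *
st()
```

```text
t8.30 tcp [532.9 -42.2 217.7] yaw -66.2 zax [-0.  0. -1.] F [ 0.76 -0.88  0.16] M [-0.26 -0.    0.  ] gap 15.3 gf 0.6 j [-0.3   0.64  0.5   1.88 -0.44  0.74 -0.71]
```

>>> drive_tool --plan "15 0 -0.036 0 0 0 0.125; 15 0.001 -0.073 0 0 0 0.25; 15 0.002 -0.109 0 0 0 0.375; 15 0.003 -0.145 0 0 0 0.5"

```text
time: 8.8
tcp_pos: [0.5314, -0.0382, 0.2177]
eef_rot: [-3.087, -0.581, 0.0]
wrist_force: [-0.9, -1.5, 0.6]
finger_gap: 0.178
gripper_force: 0.7
```

>>> drive_tool --plan "15 0 -0.036 0 0 0 0.125; 15 0.001 -0.073 0 0 0 0.25; 15 0.002 -0.109 0 0 0 0.375"

```text
time: 9.18
tcp_pos: [0.5303, -0.0351, 0.2178]
eef_rot: [-3.096, -0.53, 0.0]
wrist_force: [0.6, -0.6, -0.7]
finger_gap: 0.177
gripper_force: 0.7
```

>>> drive_tool --plan "15 0 -0.036 0 0 0 0.125; 15 0.001 -0.073 0 0 0 0.25; 15 0.002 -0.109 0 0 0 0.375; 15 0.003 -0.145 0 0 0 0.5"

```text
time: 9.68
tcp_pos: [0.529, -0.031, 0.2178]
eef_rot: [-3.107, -0.462, -0.0]
wrist_force: [0.4, -0.7, -0.7]
finger_gap: 0.175
gripper_force: 0.7
```

>>> drive_tool --plan "15 0 -0.036 0 0 0 0.125; 15 0.001 -0.073 0 0 0 0.25; 15 0.002 -0.109 0 0 0 0.375; 15 0.003 -0.145 0 0 0 0.5"

```text
time: 10.18
tcp_pos: [0.5275, -0.0262, 0.2177]
eef_rot: [-3.116, -0.395, 0.001]
wrist_force: [-0.6, 0.8, 0.1]
finger_gap: 0.178
gripper_force: 0.1
```

>>> drive_tool --plan "15 0 -0.036 0 0 0 0.125; 15 0.001 -0.073 0 0 0 0.25; 15 0.001 -0.073 0 0 0 0.25"

```text
time: 10.55
tcp_pos: [0.5272, -0.0246, 0.2178]
eef_rot: [-3.121, -0.362, 0.0]
wrist_force: [-0.1, -0.5, -0.5]
finger_gap: 0.177
gripper_force: 0.0
```

>>> drive_tool --plan "15 0 -0.036 0 0 0 0.125; 15 0.001 -0.073 0 0 0 0.25; 15 0.001 -0.073 0 0 0 0.25"

```text
time: 10.92
tcp_pos: [0.5268, -0.0225, 0.2178]
eef_rot: [-3.124, -0.328, 0.0]
wrist_force: [-1.4, 0.2, -0.2]
finger_gap: 0.176
gripper_force: 0.0
```

>>> drive_tool --plan "15 0 -0.036 0 0 0 0.125; 15 0.001 -0.073 0 0 0 0.25; 15 0.001 -0.073 0 0 0 0.25"

```text
time: 11.3
tcp_pos: [0.5263, -0.0203, 0.2178]
eef_rot: [-3.128, -0.293, 0.0]
wrist_force: [-0.3, -0.0, 0.4]
finger_gap: 0.18
gripper_force: 0.0
```

>>> drive_tool --plan "15 0 -0.036 0 0 0 0.125; 15 0.001 -0.073 0 0 0 0.25; 15 0.001 -0.073 0 0 0 0.25"

```text
time: 11.68
tcp_pos: [0.5261, -0.0189, 0.2179]
eef_rot: [3.13, 0.258, 0.001]
wrist_force: [0.8, -1.6, -0.2]
finger_gap: 0.175
gripper_force: 1.1
```

Run:
```python
from h import *
import cv2
st()
cv2.imwrite("pics/s3.png",cv2.cvtColor(viewer.read_camera("scene"),cv2.COLOR_RGB2BGR))
cv2.imwrite("pics/c4.png",cv2.resize(cv2.imread("pics/s3.png")[125:225,200:330],None,fx=6,fy=6,interpolation=cv2.INTER_CUBIC))
```

```text
t11.68 tcp [526.1 -18.9 217.9] yaw -80.6 zax [ 0.    -0.001 -1.   ] F [ 0.84 -1.63 -0.16] M [-0.44 -0.11 -0.02] gap 15.0 gf 1.1 j [-0.4   0.65  0.58  1.9  -0.51  0.74 -0.93]
```

View pics/c4.png

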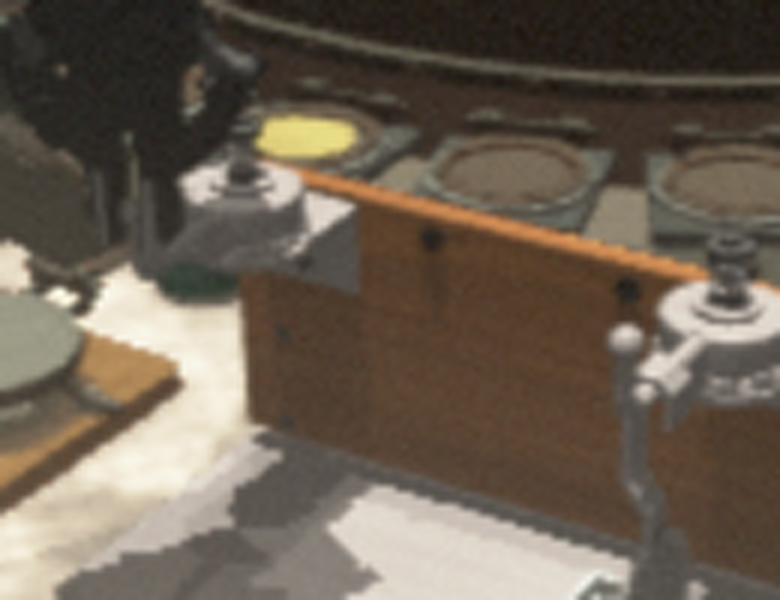

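The hub top sits at about (243,180) in the crop, i.e. its original lowered level, so the hook has probably dropped. I'll confirm by resistance.

>>> drive_tool --plan "15 0 -0.03 0 0 0 0; 15 0 -0.05 0 0 0 0; 15 0 -0.05 0 0 0 0"

```text
time: 12.1
tcp_pos: [0.526, -0.0181, 0.218]
eef_rot: [3.129, 0.258, 0.001]
wrist_force: [1.2, -4.9, -0.3]
finger_gap: 0.174
gripper_force: 2.6
```

>>> drive_tool --plan "15 0 0.05 0 0 0 0; 30 0 0.1 0 0 0 0; 40 0 0.1 0 0 0 0; 40 0 0.1 -1 0 0 0; 40 0 0.1 -2.5 0 0 0; 40 0 0.1 -3.5 0 0 0; 40 0 0.1 -3.5 0 0 0"

```text
time: 12.98
tcp_pos: [0.5274, -0.0195, 0.3248]
eef_rot: [-3.13, -0.261, -0.007]
wrist_force: [-0.2, 0.6, -0.7]
finger_gap: 0.462
gripper_force: 0.0
```

Run:
```python
from h import *
import cv2
T=lambda u,v:((u+.5)/4.4-.5+170,(v+.5)/4.4-.5+110)
st()
for p in[(636,293),(677,293),(657,270),(657,318)]:print(p,plane("top",T(*p),.209))
I=viewer.read_camera("top");cv2.imwrite("pics/t4.png",cv2.cvtColor(I,cv2.COLOR_RGB2BGR))
J=viewer.read_camera("scene");cv2.imwrite("pics/s4.png",cv2.cvtColor(J,cv2.COLOR_RGB2BGR))
a=cv2.resize(cv2.imread("pics/t4.png")[130:200,290:350],None,fx=6.5,fy=6.5,interpolation=cv2.INTER_CUBIC)
b=cv2.resize(cv2.imread("pics/s4.png")[140:210,220:280],None,fx=6.5,fy=6.5,interpolation=cv2.INTER_CUBIC)
cv2.imwrite("pics/c5.png",np.hstack([a,b]))
```

```text
t12.97 tcp [527.4 -19.5 324.8] yaw -80.5 zax [ 0.004  0.001 -1.   ] F [-0.25  0.58 -0.67] M [-0.01  0.03  0.05] gap 39.5 gf 0.0 j [-0.47  0.52  0.69  1.76 -0.39  1.   -1.03]
(636, 293) [ 0.5616383  -0.25376731  0.209     ]
(677, 293) [ 0.56154095 -0.27310537  0.209     ]
(657, 270) [ 0.57277923 -0.26389295  0.209     ]
(657, 318) [ 0.5494782  -0.26343437  0.209     ]
```

View pics/c5.png

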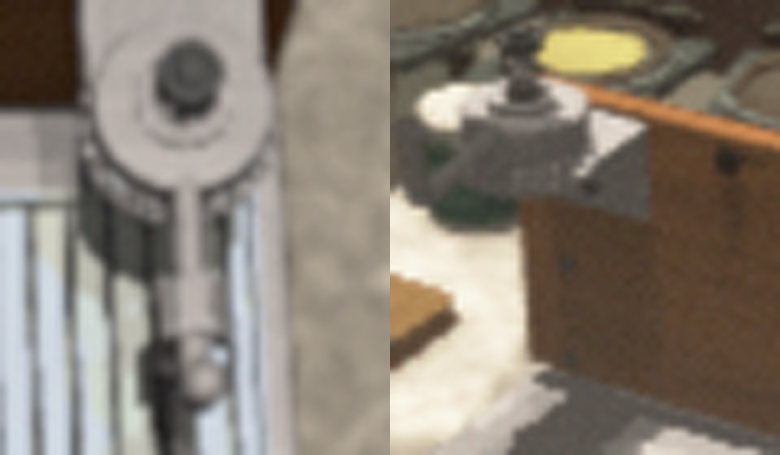

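Left crop: the skimmer strip spans columns 158-222, rows 272-333 (centre px 318.8,176.2), 21 x 20 mm, which matches its size. Right crop: the dry hook stands out with its hub low, so it has dropped.

Run:
```python
from h import *
print(plane("top",(318.8,176.2),.209))
go(.562,-.2635,.3248,-88.7)
```

```text
[ 0.56159953 -0.26339934  0.209     ]
t13.07 shift [-0.15  8.24 -0.1 ] turn [-0.01  0.01  1.64] rows 3.955438990557655 0.7679808727053733
```

>>> drive_tool --plan "50 0 2 0 0 0 0.8; 50 -0.1 4 0 0 0 1.64; 50 -0.15 6 0 0 0 1.64; 50 -0.15 7.6 0 0 0 1.64; 50 -0.15 8.24 0 0 0 1.64; 50 -0.15 8.24 0 0 0 1.64; 50 -0.15 8.24 1 0 0 1.64; 50 -0.15 8.24 2 0 0 1.64"

```text
time: 14.08
tcp_pos: [0.563, -0.261, 0.2616]
eef_rot: [-3.139, -0.04, -0.0]
wrist_force: [-0.3, -0.8, 0.0]
finger_gap: 0.581
gripper_force: 0.0
```

Run:
```python
from h import *
st();go(.562,-.2635,.180,-88.7)
```

```text
t14.07 tcp [ 563.  -261.   261.6] yaw -88.5 zax [ 0.     0.003 -1.   ] F [-0.31 -0.8   0.04] M [0.02 0.03 0.  ] gap 49.6 gf 0.0 j [ 0.03  0.73  0.63  1.57 -0.49  1.01 -0.74]
t14.07 shift [-0.04  0.09  2.72] turn [-0.03 -0.    0.03] rows 1.3062624874215774 0.02135806491704068
```

>>> drive_tool --plan "50 -0.03 0.05 0.7 0 0 0; 50 -0.03 0.05 1.4 0 0 0; 50 -0.03 0.05 2.1 0 0 0; 50 -0.03 0.05 2.65 0 0 0; 50 -0.03 0.05 2.65 0 0 0; 28 -0.03 0.05 2.65 0 0 0; 26 -0.03 0.05 2.65 0 0 0; 26 -0.03 0.05 2.65 0 0 0"

```text
time: 15.08
tcp_pos: [0.5618, -0.2661, 0.1839]
eef_rot: [3.141, 0.035, 0.002]
wrist_force: [0.5, -0.0, -0.6]
finger_gap: 0.307
gripper_force: 0.0
```

Run:
```python
from h import *
st();go(.562,-.2635,.180,-88.7)
```

```text
t15.07 tcp [ 561.8 -266.1  183.9] yaw -88.7 zax [ 0.001 -0.    -1.   ] F [ 0.46 -0.01 -0.58] M [ 0.01 -0.   -0.07] gap 26.2 gf 0.0 j [ 0.07  0.81  0.57  1.65 -0.55  0.85 -0.68]
t15.07 shift [ 0.01 -0.09  0.13] turn [ 0.   -0.01 -0.01] rows 0.07523166996381352 0.006756758715925845
```

>>> drive_tool --plan "26 0 -0.06 0.09 0 0 0; 26 0 -0.06 0.09 0 0 0; 15 0 -0.06 0.09 0 0 0; 15 0 -0.06 0.09 0 0 0; 15 0 -0.06 0.09 0 0 0" --grip_force 30

```text
time: 15.7
tcp_pos: [0.5615, -0.2641, 0.1806]
eef_rot: [-3.141, -0.035, 0.0]
wrist_force: [0.6, 0.7, 0.7]
finger_gap: 0.262
gripper_force: 33.0
```

Run:
```python
from h import *
st()
```

```text
t15.70 tcp [ 561.5 -264.1  180.6] yaw -88.7 zax [-0.  0. -1.] F [0.62 0.66 0.72] M [ 0.03  0.05 -0.03] gap 22.3 gf 33.0 j [ 0.07  0.81  0.57  1.65 -0.55  0.84 -0.68]
```

>>> drive_tool --plan "15 0 0 -0.3 0 0 0; 15 0 0 -0.7 0 0 0; 15 0 0 -1.2 0 0 0; 15 0 0 -1.7 0 0 0; 15 0 0 -1.7 0 0 0"

```text
time: 16.32
tcp_pos: [0.5623, -0.2646, 0.2333]
eef_rot: [3.14, 0.035, 0.004]
wrist_force: [0.1, -0.3, -1.4]
finger_gap: 0.263
gripper_force: 32.9
```

Run:
```python
from h import *
st()
piv=np.array([.625,-.003]); a=np.radians(271.3)-1.398
u=np.array([np.cos(a),np.sin(a)])
print(np.degrees(a),"tool yaw",np.degrees(a)-270, "hang 60mm",piv+.06*u,"ball",piv+.1*u)
go(.46,-.262,.230,-88.7)
```

```text
t16.32 tcp [ 562.3 -264.6  233.3] yaw -88.7 zax [ 0.003 -0.001 -1.   ] F [ 0.07 -0.27 -1.36] M [-0.01 -0.01 -0.01] gap 22.4 gf 32.9 j [ 0.04  0.76  0.61  1.6  -0.51  0.95 -0.72]
191.20050024071094 tool yaw -78.79949975928906 hang 60mm [ 0.56614279 -0.01465457] ball [ 0.52690465 -0.02242429]
t16.32 shift [-3.41 -0.16  0.1 ] turn [ 0.01 -0.03 -0.  ] rows 1.6380360754487504 0.016053953455029267
```

>>> drive_tool --plan "15 0.1 -0.8 -0.1 0 0 0; 15 0.1 -1.7 -0.1 0 0 0; 15 -0.9 -2.6 -0.1 0 0 0; 15 -1.9 -3.5 -0.1 0 0 0; 15 -2.8 -4.6 -0.1 0 0 0; 15 -2.8 -6 -0.1 0 0 -0.6; 15 -2.8 -7.4 -0.1 0 0 -1.2; 15 -2.8 -8.8 -0.1 0 0 -1.82; 15 -2.7 -10.1 -0.1 0 0 -1.82; 15 -2.7 -10.1 -0.1 0 0 -1.82"

```text
time: 17.58
tcp_pos: [0.4738, 0.0408, 0.2341]
eef_rot: [-3.126, -0.294, 0.001]
wrist_force: [-0.1, -1.1, -0.7]
finger_gap: 0.266
gripper_force: 32.7
```

Run:
```python
from h import *
st();go(.566,.025,.2345,-79.6)
```

```text
t17.57 tcp [473.8  40.8 234.1] yaw -79.2 zax [-0.001  0.002 -1.   ] F [-0.1  -1.08 -0.72] M [-0.04 -0.01 -0.02] gap 22.7 gf 32.7 j [-0.58  0.57  0.63  2.02 -0.52  0.71 -1.  ]
t17.57 shift [ 2.92  1.09 -0.02] turn [-0.02  0.    0.07] rows 1.4960565201229459 0.034639174646226775
```

>>> drive_tool --plan "15 1 0.2 0 0 0 0; 15 2 0.6 0 0 0 0; 15 2.9 1.1 0 0 0 0; 15 2.9 1.1 0 0 0 0; 15 2.9 1.1 0 0 0 0"

```text
time: 18.2
tcp_pos: [0.5644, 0.0194, 0.2343]
eef_rot: [3.129, 0.281, -0.002]
wrist_force: [0.1, 0.8, -1.3]
finger_gap: 0.263
gripper_force: 32.5
```

Run:
```python
from h import *
st();go(.566,-.0137,.2345,-79.6)
```

```text
t18.20 tcp [564.4  19.4 234.3] yaw -79.7 zax [-0.002 -0.    -1.   ] F [ 0.11  0.78 -1.26] M [0.03 0.01 0.03] gap 22.5 gf 32.5 j [-0.47  0.68  0.63  1.77 -0.51  0.86 -1.  ]
t18.20 shift [-0.15  1.09 -0.01] turn [-0.    0.02 -0.02] rows 0.529509483788736 0.013840466141805024
```

>>> drive_tool --plan "15 -0.1 0.5 0 0 0 0; 15 -0.1 1 0 0 0 0; 15 -0.1 1.07 0 0 0 0; 15 -0.1 1.07 0 0 0 0"

```text
time: 18.7
tcp_pos: [0.5683, -0.0124, 0.2347]
eef_rot: [3.129, 0.283, 0.001]
wrist_force: [0.3, 0.7, -1.7]
finger_gap: 0.264
gripper_force: 32.6
```

Run:
```python
from h import *
import cv2
st();go(.566,-.0137,.2345,-79.6)
for n,c in(("top",(130,200,170,240)),("scene",(140,210,200,270))):
    cv2.imwrite("pics/x.png",cv2.cvtColor(viewer.read_camera(n),cv2.COLOR_RGB2BGR)[c[0]:c[1],c[2]:c[3]])
    a=cv2.resize(cv2.imread("pics/x.png"),None,fx=5.5,fy=5.5,interpolation=cv2.INTER_CUBIC)
    cv2.imwrite("pics/c6.png",a if n=="top" else np.hstack([b,a])); b=a
```

```text
t18.70 tcp [568.3 -12.4 234.7] yaw -79.7 zax [ 0. -0. -1.] F [ 0.31  0.66 -1.71] M [ 0.01 -0.06 -0.07] gap 22.6 gf 32.6 j [-0.41  0.69  0.62  1.76 -0.51  0.86 -0.95]
t18.70 shift [-0.08  0.03  0.01] turn [ 0.   -0.   -0.01] rows 0.04229446328917284 0.00699576514399609
```

View pics/c6.png

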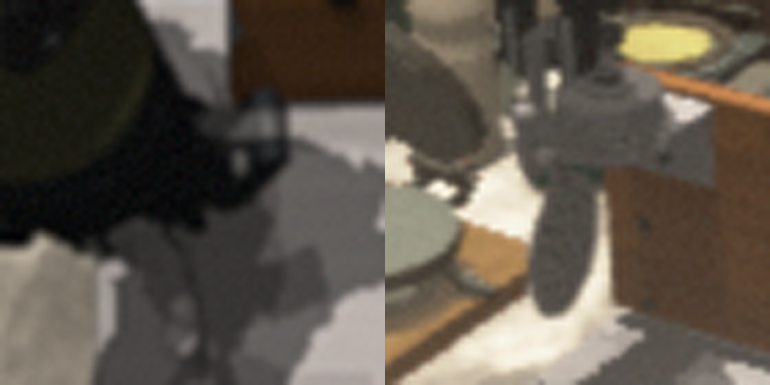

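Scene half: ball end of the dry hook at (522,105), skimmer disc behind the bar at (565,245), aligned over the bar. Next I'll lower it gently.

>>> drive_tool --plan "15 -0.05 0.03 0.4 0 0 0; 15 -0.05 0.03 0.8 0 0 0; 15 -0.05 0.03 1.1 0 0 0; 15 -0.05 0.03 1.4 0 0 0; 15 -0.05 0.03 1.4 0 0 0"

```text
time: 19.42
tcp_pos: [0.5664, -0.013, 0.1917]
eef_rot: [-3.129, -0.284, 0.002]
wrist_force: [0.0, 0.1, -0.9]
finger_gap: 0.261
gripper_force: 32.5
```

Run:
```python
from h import *
st();go(.566,-.0137,.181,-79.6)
```

```text
t19.43 tcp [566.4 -13.  191.7] yaw -79.6 zax [-0.002  0.    -1.   ] F [ 0.01  0.09 -0.95] M [-0.03  0.04 -0.01] gap 22.3 gf 32.5 j [-0.38  0.74  0.57  1.81 -0.55  0.76 -0.9 ]
t19.43 shift [-0.02  0.02  0.36] turn [-0.    0.02 -0.01] rows 0.17224198193808615 0.009347339171998087
```

>>> drive_tool --plan "15 0 0 0.2 0 0 0; 15 0 0 0.33 0 0 0; 15 0 0 0.36 0 0 0; 15 0 0 0.36 0 0 0"

```text
time: 19.92
tcp_pos: [0.567, -0.013, 0.1819]
eef_rot: [-3.129, -0.284, -0.0]
wrist_force: [0.3, -0.2, -0.8]
finger_gap: 0.259
gripper_force: 32.5
```

>>> drive_tool --plan "15 0 0 0.04 0 0 0; 15 0 0 0.04 0 0 0; 26 0 0 0.04 0 0 0; 40 0 0 0.04 0 0 0; 44 0 0 0.04 0 0 0; 44 0 0 0.04 0 0 0"

```text
time: 20.68
tcp_pos: [0.5669, -0.013, 0.1806]
eef_rot: [-3.129, -0.284, -0.0]
wrist_force: [-0.0, 0.3, 0.4]
finger_gap: 0.516
gripper_force: 0.0
```

Run:
```python
from h import *
st()
```

```text
t20.68 tcp [566.9 -13.  180.6] yaw -79.6 zax [ 0.  0. -1.] F [-0.05  0.27  0.37] M [-0.02 -0.01 -0.06] gap 44.0 gf 0.0 j [-0.37  0.75  0.56  1.82 -0.57  0.74 -0.89]
```

>>> drive_tool --plan "44 0 0 -0.5 0 0 0; 44 0 0 -1.5 0 0 0; 44 0 0 -2.8 0 0 0; 44 0 0 -4.3 0 0 0; 44 0 1 -4.5 0 0 -2; 44 -0.3 2.5 -4.5 0 0 -4; 44 -0.6 4 -4.5 0 0 -6; 44 -0.9 5.5 -4.5 0 0 -8; 44 -1.2 7 -4.5 0 0 -10; 44 -1.2 7 -4.5 0 0 -12"

```text
time: 21.92
tcp_pos: [0.5675, -0.2324, 0.317]
eef_rot: [2.567, 1.804, -0.004]
wrist_force: [0.4, -0.3, 0.2]
finger_gap: 0.516
gripper_force: 0.0
```

Run:
```python
from h import *
st();go(.533,-.265,.315,91.3)
```

```text
t21.93 tcp [ 567.5 -232.4  317. ] yaw -19.8 zax [ 0.    -0.005 -1.   ] F [ 0.43 -0.33  0.18] M [ 0.02 -0.    0.03] gap 44.1 gf 0.0 j [ 0.12  0.6   0.35  1.51 -0.22  1.07  0.17]
t21.93 shift [-1.41 -0.71  0.07] turn [ -0.03   0.06 -22.22] rows 0.7594406500190507 10.38347261726642
```

>>> drive_tool --plan "44 -0.7 -0.35 0 0 0 -2.1; 44 -1.4 -0.71 0 0 0 -4.2; 44 -1.4 -0.71 0 0 0 -6.3; 44 -1.4 -0.71 0 0 0 -8.4; 44 -1.4 -0.71 0 0 0 -10.5; 44 -1.4 -0.71 0 0 0 -12.6; 44 -1.4 -0.71 0 0 0 -14.7; 44 -1.4 -0.71 0 0 0 -16.8; 44 -1.4 -0.71 0 0 0 -18.9; 44 -1.4 -0.71 0 0 0 -21"

```text
time: 23.18
tcp_pos: [0.5348, -0.2593, 0.3166]
eef_rot: [0.119, 3.139, -0.003]
wrist_force: [0.6, -1.1, 1.3]
finger_gap: 0.516
gripper_force: 0.0
```

Run:
```python
from h import *
import cv2
st()
T=cv2.cvtColor(viewer.read_camera("top"),cv2.COLOR_RGB2BGR);S=cv2.cvtColor(viewer.read_camera("scene"),cv2.COLOR_RGB2BGR)
a=cv2.resize(T[130:215,165:205+40],None,fx=5,fy=5,interpolation=cv2.INTER_CUBIC)
b=cv2.resize(S[140:225,210:285],None,fx=5,fy=5,interpolation=cv2.INTER_CUBIC)
cv2.imwrite("pics/c7.png",np.hstack([a,b]));go(.533,-.265,.315,91.3)
```

```text
t23.18 tcp [ 534.8 -259.3  316.6] yaw 85.6 zax [ 0.    -0.002 -1.   ] F [ 0.6  -1.09  1.28] M [-0.03  0.04  0.01] gap 44.1 gf 0.0 j [ 0.48  0.56 -0.18  1.55  0.11  1.05  1.76]
t23.27 shift [ 0.04 -0.19  0.05] turn [-0.01  0.01 -1.2 ] rows 0.09831868625923783 0.5591790465305839
```

View pics/c7.png

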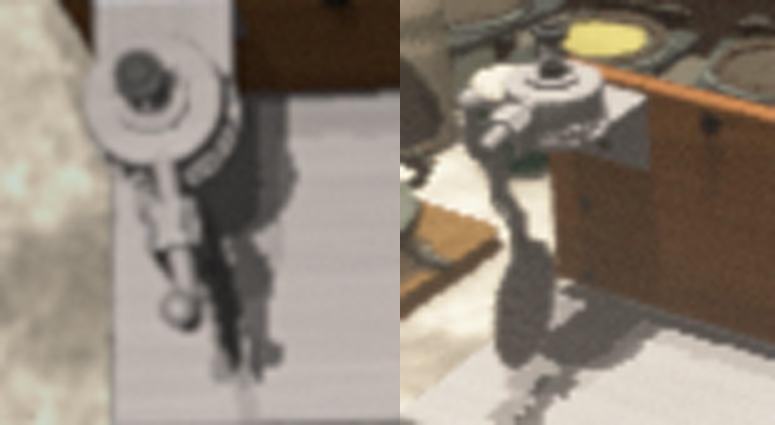

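The skimmer hangs on the dry bar (strip at (172,210) in the left crop, between hub and ball), and the hook is still open and down. Now the drip hook's ball.

>>> drive_tool --plan "44 0.04 -0.15 0 0 0 -1.2; 44 0.04 -0.15 0 0 0 -1.2; 44 0.04 -0.15 1 0 0 -1.2; 44 0.04 -0.15 2 0 0 -1.2; 44 0.04 -0.15 2.8 0 0 -1.2; 44 0.04 -0.15 3.38 0 0 -1.2; 44 0.04 -0.15 3.38 0 0 -1.2; 25 0.04 -0.15 3.38 0 0 -1.2; 25 0.04 -0.15 3.38 0 0 -1.2; 25 0.04 -0.15 3.38 0 0 -1.2"

```text
time: 24.52
tcp_pos: [0.534, -0.2632, 0.215]
eef_rot: [-0.036, 3.14, -0.001]
wrist_force: [-0.1, -0.2, 0.7]
finger_gap: 0.295
gripper_force: 0.1
```

Run:
```python
from h import *
st();go(.533,-.265,.214,91.3)
```

```text
t24.52 tcp [ 534.  -263.2  215. ] yaw 91.3 zax [ 0.001 -0.001 -1.   ] F [-0.07 -0.19  0.67] M [-0.09  0.01  0.08] gap 25.2 gf 0.1 j [ 0.49  0.67 -0.19  1.68  0.16  0.81  1.82]
t24.52 shift [ 0.03 -0.06  0.03] turn [-0.01  0.02  0.01] rows 0.036291245973905296 0.008888476515384488
```

>>> drive_tool --plan "22 0.02 -0.04 0.03 0 0 0; 19 0.02 -0.04 0.03 0 0 0; 16 0.02 -0.04 0.03 0 0 0; 16 0.02 -0.04 0.03 0 0 0"

```text
time: 25.02
tcp_pos: [0.5329, -0.2641, 0.2133]
eef_rot: [0.037, -3.141, -0.0]
wrist_force: [-0.3, -0.9, 0.3]
finger_gap: 0.186
gripper_force: 0.2
```

Run:
```python
from h import *
st()
```

```text
t25.02 tcp [ 532.9 -264.1  213.3] yaw 91.4 zax [-0.  0. -1.] F [-0.32 -0.89  0.35] M [ 0.01  0.08 -0.  ] gap 15.9 gf 0.2 j [ 0.49  0.67 -0.19  1.68  0.16  0.81  1.82]
```

>>> drive_tool --plan "8 0 0 0 0 0 0; 8 0 0 0 0 0 0; 8 0 0 0 0 0 0; 8 0 0 -0.1 0 0 0; 8 0 0 -0.2 0 0 0; 8 0 0 -0.27 0 0 0; 8 0 0 -0.27 0 0 0" --grip_force 45

```text
time: 25.9
tcp_pos: [0.5333, -0.2639, 0.2212]
eef_rot: [-0.038, 3.141, 0.001]
wrist_force: [3.0, -0.7, -7.9]
finger_gap: 0.14
gripper_force: 43.7
```

Run:
```python
from h import *
st()
```

```text
t25.90 tcp [ 533.3 -263.9  221.2] yaw 91.4 zax [ 0.  0. -1.] F [ 2.98 -0.71 -7.89] M [-0.11 -0.68 -0.05] gap 11.9 gf 43.7 j [ 0.49  0.66 -0.19  1.67  0.16  0.82  1.83]
```

>>> drive_tool --plan "8 -0.02 0.145 0 0 0 0.5; 8 -0.033 0.291 0 0 0 1; 8 -0.071 0.579 0 0 0 2; 8 -0.134 0.863 0 0 0 3; 8 -0.221 1.14 0 0 0 4; 8 -0.332 1.409 0 0 0 5; 8 -0.467 1.667 0 0 0 6; 8 -0.467 1.667 0 0 0 6"

```text
time: 26.9
tcp_pos: [0.5466, -0.2138, 0.2214]
eef_rot: [0.774, 3.043, -0.001]
wrist_force: [4.0, -2.9, -7.9]
finger_gap: 0.136
gripper_force: 43.8
```

Run:
```python
from h import *
st()
```

```text
t26.90 tcp [ 546.6 -213.8  221.4] yaw 61.5 zax [ 0.001 -0.001 -1.   ] F [ 4.04 -2.85 -7.85] M [-0.47 -0.88 -0.06] gap 11.6 gf 43.8 j [ 0.31  0.65 -0.03  1.7   0.03  0.79  1.34]
```

>>> drive_tool --plan "8 -0.052 0.283 0 0 0 1; 8 -0.099 0.564 0 0 0 2; 8 -0.161 0.841 0 0 0 3; 8 -0.246 1.112 0 0 0 4; 8 -0.354 1.374 0 0 0 5; 8 -0.485 1.625 0 0 0 6; 8 -0.485 1.625 0 0 0 6"

```text
time: 27.78
tcp_pos: [0.5815, -0.1785, 0.221]
eef_rot: [-1.535, -2.74, 0.002]
wrist_force: [3.0, -3.1, -7.8]
finger_gap: 0.139
gripper_force: 43.8
```

Run:
```python
from h import *
st()
```

```text
t27.77 tcp [ 581.5 -178.5  221. ] yaw 31.5 zax [-0.001 -0.001 -1.   ] F [ 2.95 -3.12 -7.79] M [-0.54 -0.48  0.03] gap 11.9 gf 43.8 j [ 0.15  0.68  0.13  1.64 -0.11  0.83  0.87]
```

>>> drive_tool --plan "8 -0.062 0.283 0 0 0 1; 8 -0.109 0.564 0 0 0 2; 8 -0.171 0.841 0 0 0 3; 8 -0.256 1.112 0 0 0 4; 8 -0.318 1.27 0 0 0 4.6; 8 -0.318 1.27 0 0 0 4.6; 8 -0.318 1.27 0.06 0 0 4.6; 8 -0.318 1.27 0.1 0 0 4.6; 8 -0.318 1.27 0.1 0 0 4.6"

```text
time: 28.9
tcp_pos: [0.6192, -0.1652, 0.2188]
eef_rot: [-2.051, -2.378, -0.002]
wrist_force: [-1.2, 4.2, -1.2]
finger_gap: 0.141
gripper_force: 44.3
```

Run:
```python
from h import *
st()
```

```text
t28.90 tcp [ 619.2 -165.2  218.8] yaw 8.4 zax [-0.     0.002 -1.   ] F [-1.21  4.15 -1.23] M [0.73 0.33 0.  ] gap 12.0 gf 44.3 j [ 0.06  0.74  0.25  1.54 -0.22  0.89  0.53]
```

>>> drive_tool --plan "15 0 0 0 0 0 0; 15 0 0 0 0 0 0; 15 0 0.07 0 0 0 0.125; 15 0 0.1 0 0 0 0.25; 15 -0.002 0.14 0 0 0 0.375; 15 -0.003 0.17 0 0 0 0.5; 15 -0.003 0.17 0 0 0 0.5" --grip_force 20

```text
time: 29.78
tcp_pos: [0.6247, -0.1654, 0.2183]
eef_rot: [2.105, 2.332, 0.001]
wrist_force: [-0.8, -0.7, -0.2]
finger_gap: 0.175
gripper_force: 0.3
```

>>> drive_tool --plan "15 0 0.036 0 0 0 0.125; 15 -0.001 0.073 0 0 0 0.25; 15 -0.001 0.073 0 0 0 0.25"

```text
time: 30.15
tcp_pos: [0.6269, -0.1651, 0.2184]
eef_rot: [-2.13, -2.309, -0.001]
wrist_force: [0.2, -0.3, -0.0]
finger_gap: 0.18
gripper_force: 0.1
```

>>> drive_tool --plan "15 0 0.036 0 0 0 0.125; 15 -0.001 0.073 0 0 0 0.25; 15 -0.001 0.073 0 0 0 0.25"

```text
time: 30.52
tcp_pos: [0.629, -0.1652, 0.2184]
eef_rot: [2.155, 2.286, 0.0]
wrist_force: [-0.6, 0.1, 0.3]
finger_gap: 0.174
gripper_force: 0.0
```

>>> drive_tool --plan "15 0 0.036 0 0 0 0.125; 15 0 0.073 0 0 0 0.25; 15 0 0.073 0 0 0 0.25"

```text
time: 30.9
tcp_pos: [0.6312, -0.1652, 0.2184]
eef_rot: [2.18, 2.262, 0.0]
wrist_force: [0.3, -0.5, -0.4]
finger_gap: 0.176
gripper_force: 0.0
```

>>> drive_tool --plan "15 0 0.036 0 0 0 0; 15 0 0.07 0 0 0 0; 15 0 0.07 0 0 0 0"

```text
time: 31.28
tcp_pos: [0.6331, -0.165, 0.2184]
eef_rot: [-2.18, -2.262, -0.0]
wrist_force: [0.1, 0.4, 0.1]
finger_gap: 0.179
gripper_force: 0.1
```

>>> drive_tool --plan "15 0 0.03 0 0 0 0; 15 0 0.05 0 0 0 0; 15 0 0.05 0 0 0 0"

```text
time: 31.65
tcp_pos: [0.6339, -0.165, 0.2182]
eef_rot: [-2.179, -2.261, 0.001]
wrist_force: [-2.5, 0.7, 0.5]
finger_gap: 0.175
gripper_force: 1.5
```

>>> drive_tool --plan "15 0 -0.08 0 0 0 0; 15 0 -0.16 0 0 0 0; 15 0 -0.24 0 0 0 0; 15 0 -0.3 0 0 0 0; 15 0 -0.3 0 0 0 0"

```text
time: 32.28
tcp_pos: [0.626, -0.1653, 0.2186]
eef_rot: [2.179, 2.262, 0.001]
wrist_force: [0.9, 0.4, 0.3]
finger_gap: 0.178
gripper_force: 0.5
```

>>> drive_tool --plan "15 0 -0.03 0 0 0 0; 15 0 -0.05 0 0 0 0; 15 0 -0.05 0 0 0 0"

```text
time: 32.65
tcp_pos: [0.6252, -0.1653, 0.2187]
eef_rot: [2.178, 2.261, 0.002]
wrist_force: [3.9, 1.1, 0.2]
finger_gap: 0.176
gripper_force: 2.2
```

Locked: it resists both ways, about 9 mm apart, which is the slot play plus the finger slack. I'll centre, release and retreat.

>>> drive_tool --plan "15 0 0.1 0 0 0 0; 15 0 0.15 0 0 0 0; 30 0 0.15 0 0 0 0; 44 0 0.15 0 0 0 0; 44 0 0.15 -0.5 0 0 0; 44 0 0.15 -2 0 0 0; 44 0 0.15 -4 0 0 0; 44 0 0.15 -5 0 0 0"

```text
time: 33.65
tcp_pos: [0.6296, -0.1662, 0.3735]
eef_rot: [2.176, 2.257, 0.005]
wrist_force: [0.6, -0.5, -1.6]
finger_gap: 0.517
gripper_force: 0.0
```

>>> drive_tool --plan "44 2 -2 0 0 0 0; 44 3 -4 0 0 0 0; 44 4 -6 0 0 0 0; 44 4 -6 0 0 0 0; 44 4 -6 0 0 0 0"

```text
time: 34.28
tcp_pos: [0.4426, -0.0512, 0.3697]
eef_rot: [-2.178, -2.263, -0.003]
wrist_force: [0.1, 1.0, 1.0]
finger_gap: 0.514
gripper_force: 0.0
```

Run:
```python
from h import *
import cv2
st()
T=cv2.cvtColor(viewer.read_camera("top"),cv2.COLOR_RGB2BGR);S=cv2.cvtColor(viewer.read_camera("scene"),cv2.COLOR_RGB2BGR)
cv2.imwrite("pics/t9.png",T)
a=cv2.resize(T[110:225,170:350],(400,256),interpolation=cv2.INTER_CUBIC)
b=cv2.resize(S[135:265,200:360],(640,520),interpolation=cv2.INTER_CUBIC)
o=np.zeros((590,640,3),np.uint8)
cv2.imwrite("pics/c8.png",np.hstack([cv2.resize(T[110:225,170:350],(470,300),interpolation=cv2.INTER_CUBIC),cv2.resize(S[135:265,200:345],(330,300),interpolation=cv2.INTER_CUBIC)]))
```

```text
t34.27 tcp [442.6 -51.2 369.7] yaw 2.2 zax [ 0.001  0.001 -1.   ] F [0.09 0.95 1.04] M [ 0.02 -0.08 -0.05] gap 43.9 gf 0.0 j [-0.25  0.29  0.36  1.88 -0.12  1.    0.2 ]
```

View pics/c8.png

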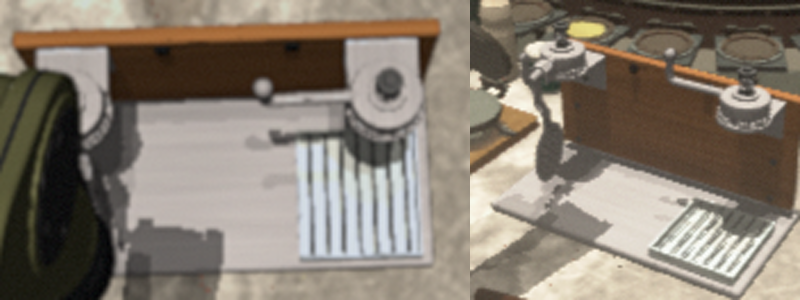

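Drip hook folded with its ball at (262,90), skimmer hanging on the open dry hook, and the rack where it was. Handing in.

```bash
python3 -c "
from plant import r
print(r.finish_job())"
```

```text
the job is handed in; nothing more can be done
None
```

I handed the job in at about 34 s: the dry hook is open and locked at about 1.40 rad with the skimmer hanging on it, and the drip hook is folded flat and locked. The last pictures show the rack where it stood. No verdict came back.

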